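# Squeeze the glued gift box in the ratchet clamp and let it go

## Task

The small dark gift box in the bench clamp has freshly glued sides: pump the clamp's trigger paddle with full strokes until the plate presses the box firmly against the fence. Let the paddle up and give the glue a second under the ratchet's squeeze, then hold down the button on the clamp's housing until the jaw has sprung all the way back. Leave the box standing in the clamp, and do not ring the counter bell.

Things in the scene. Friction and masses are not known exactly. Their poses are not given: they have to be found in the camera images.
- clamp: bench bar clamp screwed to the table; origin on the table, x along it from paddle to fence, y across. Wooden base 251x110x12 mm; grey housing at x -80..5 mm, 48 wide, top 58 mm up; wooden fence with cork face at x=129, 90 wide, top 64 mm up. A steel bar leaves the housing with an upright dark pressing plate, 80 wide, top 61 mm up, face at x=41 with the jaw home. Heights are above the table
- trigger_pad (a point): centre of the top of the trigger paddle: black ribbed plate 34x34x9 mm on a lever behind the housing, at clamp x=-141 mm, y=0, 101 mm up at rest, sloping 0.22 rad (outer end higher). Press it straight down 38 mm, to 63 mm up, for the full stroke; it swings on a pivot at x=-58, 77 mm up, keeping its x within 4 mm. Needs 2 to 13 N; a spring lifts it. Site axes as the clamp's
- trigger (a joint): angle of the paddle, rad: 0 up (rest), 0.45 fully down. A stroke beyond 0.38 moves the jaw on by one ratchet tooth, 8 mm; a shorter one may do nothing. One tooth a stroke; the paddle must come up again (below 0.05) before the next
- release_top (a point): centre of the top of the release button: black, 26x30 mm, on the housing's roof at clamp x=-20 mm, y=0, top 77 mm up at rest; goes straight down 8 mm against 1 to 4 N. Its last 2 mm free the ratchet and the jaw springs home in about 0.5 s; let up sooner, the ratchet catches again. It bobs down by up to 6 mm while the trigger is pumped. Axes as the clamp's
- jaw (a joint): how far the jaw (bar and pressing plate) has advanced towards the fence, m: 0 home, where every run starts; the ratchet keeps it at 0.008, 0.016, 0.024, 0.032 or 0.040 (last tooth: more strokes run free and do no harm). With the box against the fence the plate meets it at 0.026, so four full strokes squeeze it and five squeeze it hardest
- plate (a joint): how far the sprung pressing plate is pushed back by the box, m: 0 while it presses nothing, about 0.006 with the jaw kept at 0.032 and 0.014 at 0.040 (0.5 N a mm)
- gift_box: small dark gift box with a greyish lid, 62 mm along the clamp, 85 across, 50 high, standing loose on the clamp's base between plate and fence; origin at the centre of its underside, 12 mm up, z up. The robot need not touch it
- bay (a point): point between plate and fence, at clamp x=98 mm, y=0, 37 mm up: the middle of the box when it is pushed up to the fence
- bell_button (a joint): push button of the brass counter bell (84 mm wide, 66 mm high) standing beyond the clamp, a bystander: 0 up, 0.004 m pressed
Mind the look-alikes: they are no part of the job. What is shaped like the gift_box but green or orange is not meant.

How it is judged:
By the outcome, as a careful person would: the job done as asked, in the order asked, and still so for the second after the job is handed in, with the robot touching nothing.
It also fails if it takes over 48 s, if anything falls off the work surface, if the arm or the gripper's body presses on something with over 40 N, if the wrist force passes 120 N, or if a joint passes its speed limit or range.

## Robot

A 6-joint arm with a two-finger parallel gripper is mounted at the origin on a cart in front of the work surface, level with it; the furniture and walls round the work are solid. World frame = base frame: x ahead of the robot, y to its left, z up, the work surface at z = 0. Lengths are in m, angles in rad, forces in N, time in s.
With the tool pointing down it reaches from about 0.225 to 0.875 m from the base axis. Payload 3.4 kg.
Tool frame: the origin (TCP) lies between the finger pads; the fingertips stand 8 mm ahead of it and the grasp point (between the pads) lies 11 mm behind it; z points along the fingers, y is the line along which they close (so a half turn about z gives the same grasp; the last joint's range is limited). The gripper opens to 85 mm and grips with 20 to 120 N. Pads are 22 mm wide; open, the fingers measure 114 mm over their backs; the gripper's body (76 mm by 85 mm) begins 54 mm behind the grasp point. The pads swing forward as they close: fully open they stand 13 mm farther back than shut.
Start: joints at [-1.353, 0.276, 1.505, -0, 1.361, -0.121], TCP at [0.191, -0.542, 0.239] pointing down, gripper open.
Joint ranges: [-2.89, 2.89], [-0.75, 2.08], [0.22, 2.7], [-1.18, 4.32], [0.11, 2.71], [-2.7, 2.7]. Speed limits (rad/s): [2.57, 2.57, 3.14, 3.14, 3.14, 3.14].

## Interface

Orientations are given as a unit quaternion [w, x, y, z].
In Python, from rig import manip gives the robot as it stands.
- The arm moves only by the tool move_arm, never from a script. Its argument "deltas" is a list that holds one entry, the list of rows, each a list of 5 numbers: the shift along the tool's x, y, z normalised to -1 to 1, where 1 is 80 cm, then the turn about the tool's z normalised to -1 to 1, where 1 is 120 degrees, then the closure, from -1 (fully open) to 1 (shut). In form: [[[tx, ty, tz, twist, grip], ...]]. A call has 1 to 12 rows; each row is the pose to reach, as a shift and turn from the pose commanded when the call began, along the tool's axes at that moment; what a row does not reach only later rows make up. A row lasts 1/10 s, in which the tool goes at most 50 mm and 8.59 degrees, less where a joint would pass 70% of its speed; a pose out of reach is approached as far as the arm can. A call with a number of a shift or a turn outside -1 to 1 is refused whole. A call with a gripper value outside its range is refused whole. The fingers move at their own pace and stop on an object; "squeeze" is the grip in N (left out, the last holds). Time passes only in rows, so rows that repeat a pose let the fingers close. It gives the time, the measured TCP pose, the force, the opening and the grip force at its end, in the units of the state.
- manip.get_state(): the state, without advancing time (a new reading comes with each control period).
- manip.get_image(name): name is "side" or "top"; returns the picture (480x640x3 uint8, red, green, blue); there is no depth.
- manip.camera_params(name): a dict with "fx", "fy", "cx", "cy" (pixels), "dist" ([k1, k2, p1, p2, k3] as OpenCV has them; the pictures are not rectified), "R" (3x3) and "t" (3): a world point X has camera coordinates R X + t. Camera axes: x right, y down, z forward; pixel columns grow to the right and rows downward; lengths in m; the calibration is good to about 2 mm. A picture is of the moment at which its call begins. camera_params takes no time and is no camera call.
- manip.sign_off(): hands the job in; it is judged then, once.
The state is a dict: "clock": time; "qpos": joint angles; "qd": joint speeds; "effort": joint torques, N m; "position": TCP position; "ee_rot": TCP orientation; "contact_force": force on the tool from outside, world axes, zero at the start; "moment": the same for the moment, N m; "width": finger opening in m; "gripper_force": force on a finger pad.
Only numpy, scipy, OpenCV 4.12 (cv2) and the standard library are available. Lean on these libraries where they do the work, as an engineer would, in place of code of your own. Each camera call takes 0.05 s, during which the arm holds its last target. There are 200 camera calls.

## Working session

There is one attempt and no reset: what is moved stays moved. The work goes in short steps, Python scripts to look and compute and a tool call to move; the robot and the scene stay as the last step left them, time stands still between calls to the robot, and variables do not carry over. Pictures are saved under pics/ and viewed, at most 10 in all, crops included, and the job is handed in when it is done.

Besides the shell and the picture viewer there is one more tool, called after "Call:" by a JSON object that holds its "name" and its "arguments", one argument or row to a line. move_arm: Moves the arm, as the interface text tells. Scaled input: -1 to 1 covers 80 cm each way for a shift and 120 degrees each way for a turn. Its arguments: {"type":"object","properties":{"deltas":{"type":"array","items":{"type":"array","items":{"type":"array","items":{"type":"number","minimum":-1,"maximum":1}}}},"squeeze":{"type":"number"}},"required":["deltas"]}

```bash
mkdir -p pics
python3 - <<'E'
from rig import manip
import cv2
for n in("top","side"):
    cv2.imwrite(f"pics/{n}0.png",manip.get_image(n)[:,:,::-1]); print(n,manip.camera_params(n))
print(manip.get_state())
E
```

```text
top {'fx': 451.29392088853126, 'fy': 451.29392088853126, 'cx': 319.9852151553685, 'cy': 246.10370894821776, 'dist': array([-0.06305251,  0.        ,  0.        ,  0.        ,  0.        ]), 'R': array([[ 2.62831518e-02, -9.99654278e-01, -7.20746213e-04],
       [-9.77877048e-01, -2.55608917e-02, -2.07612907e-01],
       [ 2.07522707e-01,  6.16152273e-03, -9.78210796e-01]]), 't': array([0.03570224, 0.58033754, 0.81418238])}
side {'fx': 603.9727085260529, 'fy': 603.9727085260529, 'cx': 316.82399128872004, 'cy': 239.21428943175184, 'dist': array([-0.06467648,  0.        ,  0.        ,  0.        ,  0.        ]), 'R': array([[-0.86148793, -0.50777463,  0.00186472],
       [-0.32532278,  0.54911394, -0.76983048],
       [ 0.38987645, -0.6638063 , -0.63824568]]), 't': array([0.52253233, 0.22597582, 0.98384084])}
{'clock': 0.1, 'qpos': array([-1.35296235e+00,  2.76544200e-01,  1.50601144e+00,  8.25216126e-06,
        1.36072721e+00, -1.20994588e-01]), 'qd': array([ 6.87783975e-05, -1.51005055e-03, -3.05342831e-03,  9.76041554e-04,
       -9.95521683e-04,  4.42305560e-04]), 'effort': array([ 7.98184792e-04, -4.17701054e+01, -2.46404600e+01, -2.82565334e-04,
        5.76077247e-03,  5.87056803e-06]), 'position': array([ 0.1910187 , -0.54184802,  0.23851716]), 'ee_rot': array([-8.44302269e-04,  9.85683485e-01,  1.68604133e-01, -3.68734544e-05]), 'contact_force': array([-0.50672845,  0.5131421 , -1.04332724]), 'moment': array([-0.01780891, -0.02565211,  0.01484722]), 'gripper_force': 0.0, 'width': 0.08570015572923954}
```

View pics/top0.png

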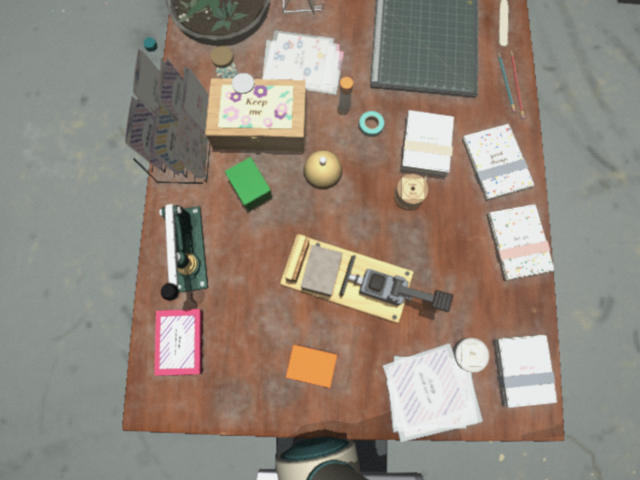

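View pics/side0.png

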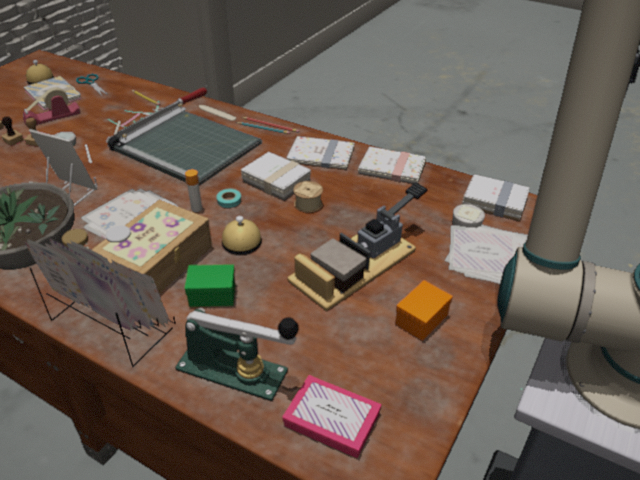

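Candidates in the top view: the dark box is in the clamp at (322,270), and the green box (247,182) and orange box (312,366) are look-alikes. The clamp is the yellow-based one, with its paddle at (443,300) and button at (377,284). The embosser at (185,250) and the bell at (322,168) are bystanders. I'll check the choice in a close crop.

Run:
```python
import cv2,numpy as np
a=cv2.imread("pics/top0.png")[225:330,270:460]; b=cv2.imread("pics/side0.png")[175:310,280:435]
a=cv2.resize(a,None,fx=4,fy=4,interpolation=cv2.INTER_CUBIC)
cv2.imwrite("pics/c1.png",a); cv2.imwrite("pics/c2.png",cv2.resize(b,None,fx=4,fy=4,interpolation=cv2.INTER_CUBIC))
```

```text
(no output)
```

View pics/c1.png

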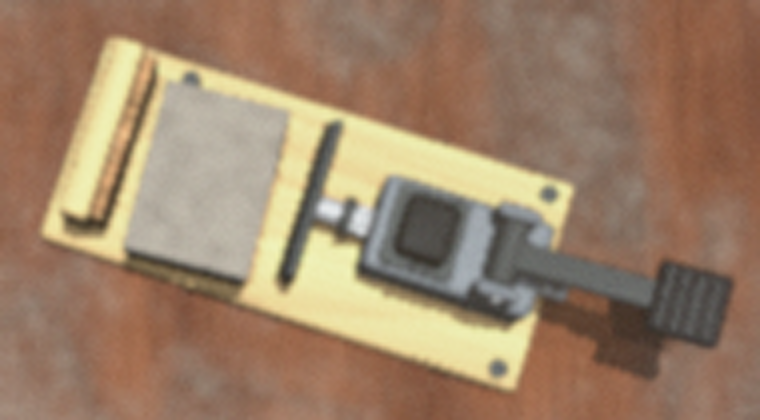

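View pics/c2.png

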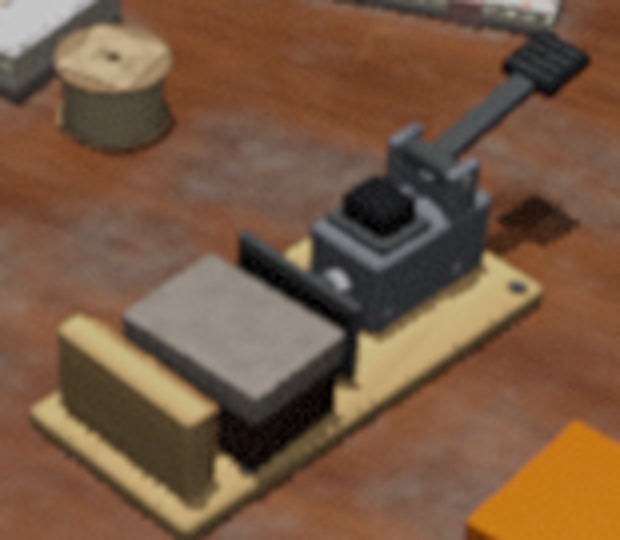

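The crops confirm it: a grey-lidded dark box stands in the clamp, the button top is at top (377,282) / side (375,225), and the paddle is at top (443,301) / side (417,190.5). Next I'll fit the clamp pose.

```bash
cat > h.py <<'E'
from rig import manip
import cv2,numpy as np
from scipy.spatial.transform import Rotation as Ro
def proj(n,P):
    p=manip.camera_params(n); K=np.array([[p['fx'],0,p['cx']],[0,p['fy'],p['cy']],[0,0,1]])
    return cv2.projectPoints(np.asarray(P,float).reshape(-1,3),cv2.Rodrigues(p['R'])[0],p['t'],K,p['dist'])[0][:,0]
def cl(v,P):
    return Ro.from_euler('z',v[2]).apply(P)+[v[0],v[1],0]
def tool(P):
    s=manip.get_state(); q=s['ee_rot']; R=Ro.from_quat(q[[1,2,3,0]])
    return R.inv().apply(np.asarray(P)-s['position'])/.8
E
python3 - <<'E'
from h import *
from scipy.optimize import least_squares
T=[((-.141,0,.101),443,300.7),((-.020,0,.077),377,282),((.038,-.04,.061),353.7,256.2),((.038,.04,.061),341.7,295.7)]
B=[(0,-.055,413.2,271.2),(0,.055,399.2,322),(.251,.055,280.5,284.5)]
S=[((-.141,0,.101),416.7,190.5),((-.020,0,.077),375,225)]
def f(v):
    a=proj('top',cl(v,[t[0] for t in T]+[(v[3]+b[0],b[1],.012) for b in B]))-[t[1:] for t in T]-0 if 0 else proj('top',cl(v,[t[0] for t in T]+[(v[3]+b[0],b[1],.012) for b in B]))-np.array([t[1:] for t in T]+[b[2:] for b in B])
    s=proj('side',cl(v,[t[0] for t in S]))-np.array([t[1:] for t in S])
    return np.r_[a.ravel(),s.ravel()]
r=least_squares(f,[.45,0,1.4,-.1]); print(r.x,r.fun.reshape(-1,2).round(1))
P=cl(r.x,[(-.141,0,.101),(-.02,0,.077)]);print(P, tool(P))
s=manip.get_state(); print(Ro.from_quat(s['ee_rot'][[1,2,3,0]]).as_matrix().round(3))
E
```

```text
[ 0.51442459 -0.03907759  1.28844537 -0.08971279] [[-0.2  0.2]
 [ 0.3  0.5]
 [-0.5 -1.3]
 [-0.7 -1.3]
 [ 0.5  0.1]
 [-0.1  1.5]
 [-1.3  0.9]
 [-0.1 -1.7]
 [ 0.5 -1.7]]
[[ 0.47513998 -0.17449442  0.101     ]
 [ 0.50885231 -0.05828565  0.077     ]] [[ 0.48754966 -0.31475039  0.17252786]
 [ 0.57556977 -0.43769542  0.20275273]]
[[ 0.943  0.332 -0.   ]
 [ 0.332 -0.943  0.002]
 [ 0.    -0.002 -1.   ]]
```

The fit is good to within about 2 mm. First move: go above the paddle with the gripper shut and tool y turned along the clamp.

Call:
{"name": "move_arm", "arguments": {
  "deltas": [
    [[0.488, -0.315, 0.12, 0.297, 1], [0.488, -0.315, 0.12, 0.297, 1], [0.488, -0.315, 0.12, 0.297, 1], [0.488, -0.315, 0.12, 0.297, 1], [0.488, -0.315, 0.12, 0.297, 1], [0.488, -0.315, 0.12, 0.297, 1], [0.488, -0.315, 0.12, 0.297, 1], [0.488, -0.315, 0.12, 0.297, 1], [0.488, -0.315, 0.12, 0.297, 1], [0.488, -0.315, 0.12, 0.297, 1], [0.488, -0.315, 0.12, 0.297, 1], [0.488, -0.315, 0.12, 0.297, 1]]
  ]
}}

```text
clock: 1.3
position: [0.4754, -0.1744, 0.1428]
ee_rot: [0.0, 0.99, -0.14, -0.001]
contact_force: [-0.1, 0.2, -0.0]
width: 0.0001
gripper_force: 0.0
```

Run:
```python
from h import *
import cv2
a=manip.get_image("top")[225:345,270:470,::-1]; b=manip.get_image("side")[130:310,280:480,::-1]
f=lambda i:cv2.resize(i,(400,int(i.shape[0]*400/i.shape[1])),interpolation=cv2.INTER_CUBIC)
a,b=f(a),f(b); c=np.zeros((max(len(a),len(b)),800,3),np.uint8); c[:len(a),:400]=a;c[:len(b),400:]=b
cv2.imwrite("pics/d1.png",c)
v=[.5144,-.0391,1.2884]; s=manip.get_state(); print(s['clock'],s['position'],s['contact_force'],s['width'])
print(Ro.from_quat(s['ee_rot'][[1,2,3,0]]).as_matrix().round(3)); print(tool(cl(v,[(-.141,0,.101),(-.02,0,.077)])))
```

```text
1.4 [ 0.47505738 -0.17566581  0.1433615 ] [-0.66528595  0.08660841  0.01483803] 0.00018178436456860972
[[ 0.96  -0.28  -0.   ]
 [-0.28  -0.96  -0.001]
 [-0.     0.001 -1.   ]]
[[-0.00032887 -0.0014357   0.05295097]
 [-0.00052882 -0.15270626  0.08284642]]
```

View pics/d1.png

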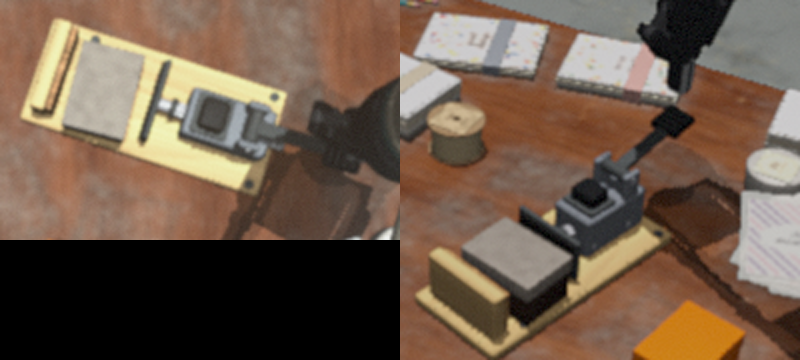

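The fingertips are right above the paddle in both views. First stroke: press down and read the force.

Call:
{"name": "move_arm", "arguments": {
  "deltas": [
    [[0, -0.001, 0.03, 0, 1], [0, -0.001, 0.05, 0, 1], [0, -0.001, 0.065, 0, 1], [0, -0.001, 0.075, 0, 1], [0, -0.001, 0.08, 0, 1], [0, -0.001, 0.083, 0, 1], [0, -0.001, 0.086, 0, 1], [0, -0.001, 0.086, 0, 1]]
  ]
}}

```text
clock: 2.2
position: [0.4754, -0.1757, 0.075]
ee_rot: [0.001, 0.99, -0.141, 0.0]
contact_force: [-4.3, -4.4, 4.6]
width: 0.0001
gripper_force: 2.9
```

Call:
{"name": "move_arm", "arguments": {
  "deltas": [
    [[0, 0, 0.003, 0, 1], [0, 0, 0.005, 0, 1], [0, 0, 0.005, 0, 1]]
  ]
}}

```text
clock: 2.5
position: [0.4756, -0.1754, 0.072]
ee_rot: [0.001, 0.99, -0.141, 0.0]
contact_force: [-4.8, -3.8, 10.6]
width: 0.0001
gripper_force: 5.5
```

Run:
```python
from h import *
import cv2
s=manip.get_state(); print(s['clock'],s['position'],s['contact_force'])
a=manip.get_image("top")[225:345,270:470,::-1]; b=manip.get_image("side")[130:310,280:480,::-1]
f=lambda i:cv2.resize(i,(400,int(i.shape[0]*400/i.shape[1])),interpolation=cv2.INTER_CUBIC)
a,b=f(a),f(b); c=np.zeros((max(len(a),len(b)),800,3),np.uint8); c[:len(a),:400]=a;c[:len(b),400:]=b
cv2.imwrite("pics/d2.png",c)
```

```text
2.5 [ 0.47555618 -0.17538566  0.07204795] [-4.84484098 -3.81624957 10.61909807]
```

View pics/d2.png

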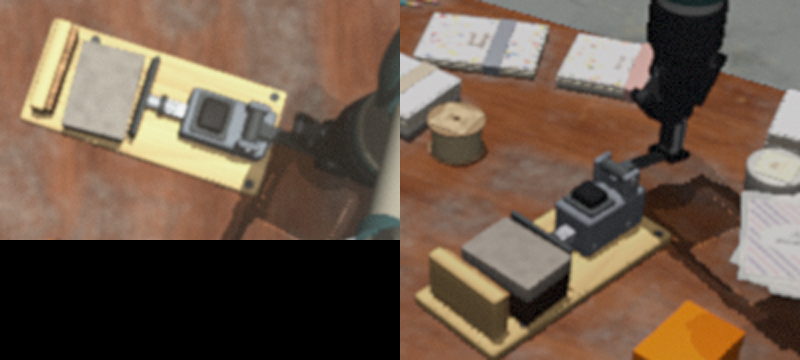

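The plate has advanced about one tooth, and the force rise to 10.6 N marks the end stop. Continuing with strokes 2 to 5.

Call:
{"name": "move_arm", "arguments": {
  "deltas": [
    [[0, 0, -0.03, 0, 1], [0, 0, -0.06, 0, 1], [0, 0, -0.062, 0, 1], [0, 0, -0.062, 0, 1], [0, 0, -0.062, 0, 1], [0, 0, -0.04, 0, 1], [0, 0, -0.025, 0, 1], [0, 0, -0.012, 0, 1], [0, 0, -0.004, 0, 1], [0, 0, 0, 0, 1], [0, 0, 0, 0, 1], [0, 0, 0, 0, 1]]
  ]
}}

```text
clock: 3.8
position: [0.4764, -0.1743, 0.0721]
ee_rot: [0.0, 0.99, -0.141, 0.001]
contact_force: [-3.0, 0.8, 19.7]
width: -0.0001
gripper_force: 9.3
```

Call:
{"name": "move_arm", "arguments": {
  "deltas": [
    [[0, 0, -0.03, 0, 1], [0, 0, -0.06, 0, 1], [0, 0, -0.062, 0, 1], [0, 0, -0.062, 0, 1], [0, 0, -0.062, 0, 1], [0, 0, -0.04, 0, 1], [0, 0, -0.025, 0, 1], [0, 0, -0.012, 0, 1], [0, 0, -0.004, 0, 1], [0, 0, 0, 0, 1], [0, 0, 0, 0, 1], [0, 0, 0, 0, 1]]
  ]
}}

```text
clock: 5.0
position: [0.4762, -0.1743, 0.0721]
ee_rot: [0.0, 0.99, -0.141, 0.001]
contact_force: [-3.0, 1.8, 21.6]
width: 0.0001
gripper_force: 9.8
```

Call:
{"name": "move_arm", "arguments": {
  "deltas": [
    [[0, 0, -0.03, 0, 1], [0, 0, -0.06, 0, 1], [0, 0, -0.062, 0, 1], [0, 0, -0.062, 0, 1], [0, 0, -0.062, 0, 1], [0, 0, -0.04, 0, 1], [0, 0, -0.025, 0, 1], [0, 0, -0.012, 0, 1], [0, 0, -0.004, 0, 1], [0, 0, 0, 0, 1], [0, 0, 0, 0, 1], [0, 0, 0, 0, 1]]
  ]
}}

```text
clock: 6.2
position: [0.4762, -0.1744, 0.0721]
ee_rot: [0.0, 0.99, -0.141, 0.001]
contact_force: [-2.6, 1.3, 19.9]
width: -0.0
gripper_force: 9.8
```

Call:
{"name": "move_arm", "arguments": {
  "deltas": [
    [[0, 0, -0.03, 0, 1], [0, 0, -0.06, 0, 1], [0, 0, -0.062, 0, 1], [0, 0, -0.062, 0, 1], [0, 0, -0.062, 0, 1], [0, 0, -0.04, 0, 1], [0, 0, -0.025, 0, 1], [0, 0, -0.012, 0, 1], [0, 0, -0.004, 0, 1], [0, 0, 0, 0, 1], [0, 0, 0, 0, 1], [0, 0, 0, 0, 1]]
  ]
}}

```text
clock: 7.4
position: [0.4763, -0.1747, 0.072]
ee_rot: [0.0, 0.99, -0.141, 0.001]
contact_force: [-3.2, 0.4, 19.9]
width: -0.0
gripper_force: 9.7
```

```bash
cat >> h.py <<'E'
def pic(n):
    a=manip.get_image("top")[225:345,270:470,::-1]; b=manip.get_image("side")[130:310,280:480,::-1]
    f=lambda i:cv2.resize(i,(400,int(i.shape[0]*400/i.shape[1])),interpolation=cv2.INTER_CUBIC)
    a,b=f(a),f(b); c=np.zeros((max(len(a),len(b)),800,3),np.uint8); c[:len(a),:400]=a;c[:len(b),400:]=b
    cv2.imwrite(f"pics/{n}.png",c)
E
python3 -c "
from h import *
pic('d3')"
```

```text
(no output)
```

View pics/d3.png

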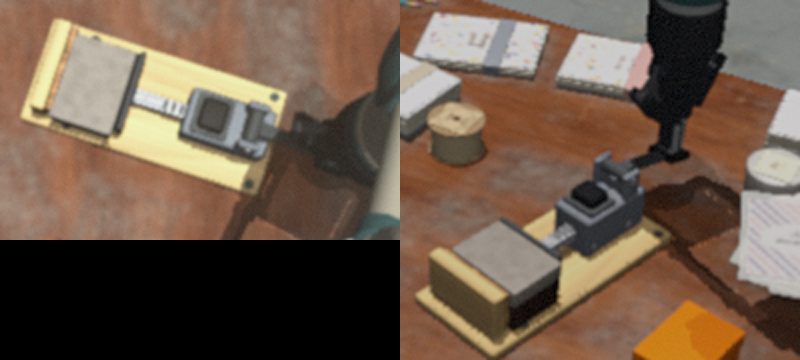

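The box is flush against the fence with the plate on it. I'll give one extra stroke as a harmless margin, then lift and dwell.

Call:
{"name": "move_arm", "arguments": {
  "deltas": [
    [[0, 0, -0.03, 0, 1], [0, 0, -0.06, 0, 1], [0, 0, -0.062, 0, 1], [0, 0, -0.062, 0, 1], [0, 0, -0.062, 0, 1], [0, 0, -0.04, 0, 1], [0, 0, -0.025, 0, 1], [0, 0, -0.012, 0, 1], [0, 0, -0.004, 0, 1], [0, 0, 0, 0, 1], [0, 0, 0, 0, 1], [0, 0, 0, 0, 1]]
  ]
}}

```text
clock: 8.7
position: [0.4759, -0.1738, 0.0722]
ee_rot: [-0.0, 0.99, -0.141, 0.0]
contact_force: [-3.5, 1.3, 20.7]
width: -0.0002
gripper_force: 9.8
```

Call:
{"name": "move_arm", "arguments": {
  "deltas": [
    [[0, 0, -0.03, 0, 1], [0, 0, -0.06, 0, 1], [0, 0, -0.09, 0, 1], [0, 0, -0.09, 0, 1], [0, 0, -0.09, 0, 1], [0, 0, -0.09, 0, 1], [0, 0, -0.09, 0, 1], [0, 0, -0.09, 0, 1], [0, 0, -0.09, 0, 1], [0, 0, -0.09, 0, 1], [0, 0, -0.09, 0, 1], [0, 0, -0.09, 0, 1]]
  ]
}}

```text
clock: 9.9
position: [0.4758, -0.1742, 0.1425]
ee_rot: [0.0, 0.99, -0.141, 0.0]
contact_force: [-0.5, -0.2, -0.5]
width: -0.0002
gripper_force: 0.0
```

```bash
python3 -c "
from h import *
pic('d4');s=manip.get_state(); print(s['clock'],s['position'],s['contact_force']);print(tool(cl([.5144,-.0391,1.2884],[(-.141,0,.101),(-.02,0,.077)])))"
```

```text
10.0 [ 0.47582573 -0.17418082  0.14255569] [-0.87564298 -0.1751389  -0.59817039]
[[-0.00075455  0.00064682  0.05194451]
 [-0.00090065 -0.15060581  0.08193088]]
```

View pics/d4.png

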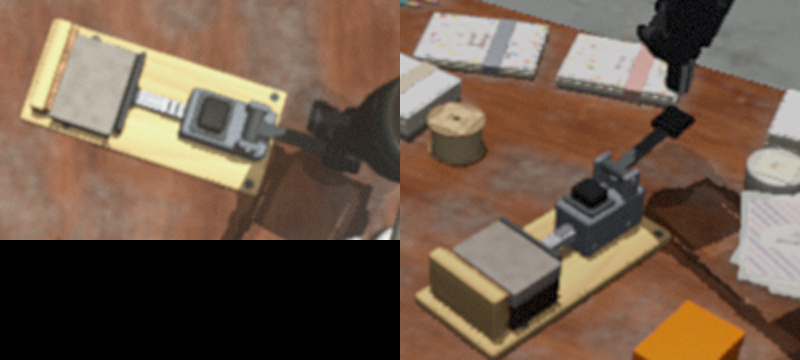

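The ratchet holds the squeeze with the paddle up. Now over the button, waiting a bit longer on the way.

Call:
{"name": "move_arm", "arguments": {
  "deltas": [
    [[-0.001, -0.05, 0, 0, 1], [-0.001, -0.1, 0, 0, 1], [-0.001, -0.151, 0, 0, 1], [-0.001, -0.151, 0, 0, 1], [-0.001, -0.151, 0.03, 0, 1], [-0.001, -0.151, 0.05, 0, 1], [-0.001, -0.151, 0.06, 0, 1], [-0.001, -0.151, 0.066, 0, 1], [-0.001, -0.151, 0.066, 0, 1], [-0.001, -0.151, 0.066, 0, 1]]
  ]
}}

```text
clock: 11.0
position: [0.5092, -0.0584, 0.0902]
ee_rot: [0.0, 0.99, -0.141, 0.001]
contact_force: [-0.1, 0.2, 0.1]
width: -0.0003
gripper_force: 0.0
```

```bash
python3 -c "
from h import *
pic('d5');s=manip.get_state(); print(s['clock'],s['position'],s['contact_force']);print(tool(cl([.5144,-.0391,1.2884],[(-.02,0,.077)])))"
```

```text
11.1 [ 0.50934993 -0.05829463  0.09039469] [-0.33842886  0.90397648  0.32729654]
[[-0.00064983  0.00019755  0.01674236]]
```

View pics/d5.png

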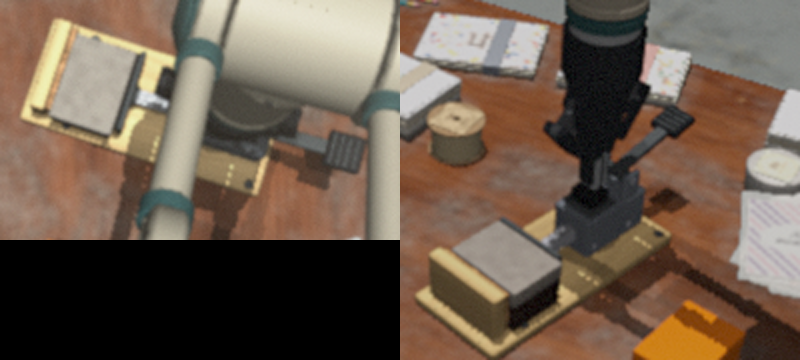

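The fingers stand just over the button at side-crop pixel (595,180), clear of the lever. Pressing and holding it.

Call:
{"name": "move_arm", "arguments": {
  "deltas": [
    [[0, 0, 0.006, 0, 1], [0, 0, 0.01, 0, 1], [0, 0, 0.014, 0, 1], [0, 0, 0.0165, 0, 1], [0, 0, 0.0175, 0, 1], [0, 0, 0.0175, 0, 1], [0, 0, 0.0175, 0, 1], [0, 0, 0.0175, 0, 1], [0, 0, 0.0175, 0, 1], [0, 0, 0.0175, 0, 1], [0, 0, 0.0175, 0, 1], [0, 0, 0.0175, 0, 1]]
  ]
}}

```text
clock: 12.3
position: [0.5093, -0.0581, 0.0769]
ee_rot: [0.0, 0.99, -0.141, 0.001]
contact_force: [-0.8, 1.0, 11.4]
width: -0.0002
gripper_force: 5.2
```

```bash
python3 -c "
from h import *
pic('d6')"
```

```text
(no output)
```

View pics/d6.png

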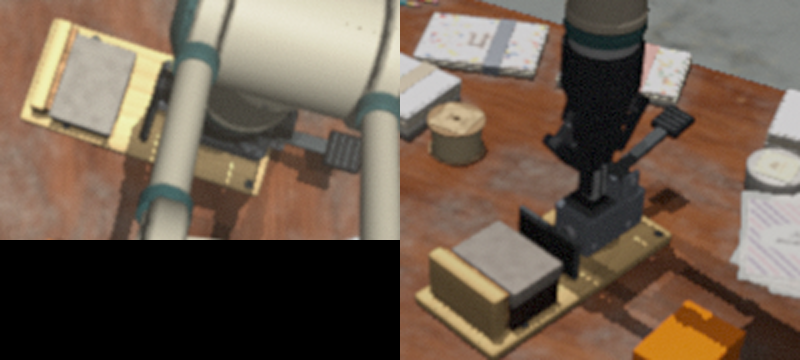

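The plate is back at its home position (top-crop (147,138), as at the start), and the box still stands at the fence. I'll hold a moment longer, then lift clear.

Call:
{"name": "move_arm", "arguments": {
  "deltas": [
    [[0, 0, 0, 0, 1], [0, 0, 0, 0, 1], [0, 0, 0, 0, 1], [0, 0, -0.02, 0, 1], [0, 0, -0.05, 0, 1], [0, 0, -0.1, 0, 1], [0, 0, -0.15, 0, 1], [0, 0, -0.15, 0, 1], [0, 0, -0.15, 0, 1]]
  ]
}}

```text
clock: 13.3
position: [0.5087, -0.0579, 0.196]
ee_rot: [0.0, 0.99, -0.141, 0.0]
contact_force: [0.2, -0.1, -0.0]
width: 0.0002
gripper_force: 0.0
```

```bash
python3 -c "
from h import *
import cv2
s=manip.get_state(); print(s['clock'],s['position'],s['contact_force'])
a=cv2.imread('pics/side0.png').astype(int); b=manip.get_image('side')[:,:,::-1].astype(int)
# plate's end region in side view (around 340-372, 233-275) vs start; template match of the plate near edge
t=a[225:280,335:378]
print('home diff',np.abs(t-b[225:280,335:378]).mean(), 'housing', np.abs(a[230:250,365:395]-b[230:250,365:395]).mean())
manip.sign_off()"
```

```text
13.3 [ 0.50873984 -0.0578691   0.19601219] [ 0.17503622 -0.0629017  -0.02868249]
home diff 25.43368569415081 housing 18.385
the job is handed in; nothing more can be done
```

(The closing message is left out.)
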